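Extend the plant ladder by one rung

ROBOT

A 6-joint arm with a two-finger parallel gripper is mounted at the origin on the work surface. World frame = base frame: x ahead of the robot, y to its left, z up, the work surface at z = 0. Lengths are in mm, angles in rad, forces in N, time in s.
With the tool pointing down it reaches from about 300 to 775 mm from the base axis. Payload 14.6 kg.
Tool frame: the origin (TCP) lies at the very end of the fingers, on their centre line; the grasp point (between the pads) lies 19 mm behind it; z points along the fingers, y is the line along which they close (so a half turn about z gives the same grasp; the last joint's range is limited). The gripper opens to 94 mm and grips with 3 to 60 N. Pads are 16 mm wide; open, the fingers measure 119 mm over their backs; the gripper's body (75 mm by 177 mm) begins 78 mm behind the grasp point.
Start: joints at [-1.401, 0.3, 1.521, -0, 1.321, -0.067], TCP at [129.02, -534.643, 205.446] pointing down, gripper open.
Joint ranges: [-3.03, 3.03], [-0.79, 2.21], [0.23, 2.52], [-1.04, 4.18], [0, 3.07], [-2.55, 2.55]. Speed limits (rad/s): [2.22, 2.22, 2.57, 3.14, 3.14, 3.14].

INTERFACE

Orientations are given as [roll, pitch, yaw] about the fixed x, y, z axes, in that order (R = Rz(yaw) Ry(pitch) Rx(roll)).
In Python, from cell import manip, eyes, ticket gives the robot as it stands. The module is installed in compiled form; this text tells all that it offers.
- The arm moves only by the tool arm_command, never from a script. Its argument "plan" is a list of rows, each a list of 5 numbers: the opening, from -1 (shut) to 1 (fully open), then the shift along the tool's x, y, z in m, then the turn about the tool's z in rad. In form: [[jaw, dx, dy, dz, roll], ...]. A call has 1 to 20 rows; each row shifts and turns the commanded pose from where the row before left it, along the tool's axes as they then stand; what a row does not reach is not made up. A row lasts 1/8 s, in which the tool goes at most 62.5 mm and 10.7 degrees, less where a joint would pass 70% of its speed; a pose out of reach is approached as far as the arm can. A call is refused whole if a number of a shift passes 0.0625 or a number of a turn 0.188, either way. A call with a gripper value outside its range is refused whole. The fingers move at their own pace and stop on an object; "newtons" is the grip in N (left out, the last holds). Time passes only in rows, so rows that do not move let the fingers close. It gives the time, the measured TCP pose, the force, the opening and the grip force at its end, in the units of the state.
- manip.read_state(): the state, without advancing time (a new reading comes with each control period).
- eyes.camera(name): name is "scene" or "top"; returns a dict with "img" (400x640x3 uint8, blue, green, red), "z_map" (400x640 float32, mm along the optical axis (not along the pixel's ray), 0 where there is no reading), "fx", "fy", "cx", "cy" (pixels), "eye" and "orientation" of the camera in the world. Camera axes: x right, y down, z forward; pixel columns grow to the right and rows downward; lengths in mm; the calibration is good to about 2 mm. A picture is of the moment at which its call begins.
- ticket.sign_off(): hands the job in; it is judged then, once.
The state is a dict: "clock": time; "joints": joint angles; "qd": joint speeds; "effort": joint torques, N m; "eef_pos": TCP position; "eef_rot": TCP orientation; "wrist_force": force on the tool from outside, world axes, zero at the start; "moment": the same for the moment, N m; "finger_gap": finger opening in mm; "finger_force": force on a finger pad.
Only numpy, scipy, OpenCV 4.12 (cv2) and the standard library are available. Lean on these libraries where they do the work, as an engineer would, in place of code of your own. Each camera call takes 0.05 s, during which the arm holds its last target. There are 200 camera calls.

TASK

The climbing plant has grown: extend the little ladder in the planter by one rung. Take the sliding section by its top bar, raise it straight up until the gravity pawl has let the middle rung pass and dropped back under it, then lower it gently until the middle rung sits on the pawl, and let go. Do not force it, neither against its channels nor down onto the pawl, and do not let it drop, and leave the other things on the counter alone.

Things in the scene. Friction and masses are not known exactly. Their poses are not given: they have to be found in the camera images.
- frame: Fixed dark red planter trough, 130 (x) x 200 (y) x 50 mm high, with the fixed dark steel half of a plant ladder. Origin: centre of its underside; z up, y across the ladder. U-channels at y = -50 and +50 mm, 50 to 200 mm above the counter, guide the sliding section's stiles with 2 mm play all round; under each a foot, its top 55 mm above the counter.
- post (a point): Top of the fixed 12 mm square steel post at x = +52 mm, y = 0 on the frame, 195 mm above the counter. It carries the lock: a steel clamp with the gravity pawl. The clamp's height on the post differs from one time to the next and is not measured: the pawl's top face is 140 to 168 mm above the counter.
- fly: Loose sliding section, a small aluminium ladder of 0.3 to 0.65 kg, standing in the channels on the feet at the start, axes along the frame's. Origin: middle of its lower end; z up, y along the rungs. Stiles 10 mm square at y = -50 and +50 mm. Three rungs 10 mm thick, centres 12, 67 and 122 mm above the origin; at the start the pawl lies between the middle and the upper one.
- bar (a point): Centre of the sliding section's top bar, 186 mm above its origin: 12 mm thick (x), 12 mm high, 116 mm long (y). Grip it here from above, fingers closing along x. One rung up it is 23 to 51 mm higher than at the start, as the pawl has it. The pawl drops back with the rung about 20 mm above its seat: a lift of 75 to 85 mm always does. Beyond 95 mm the bottom rung may pass too: too far.
- pawl (a joint): Angle in rad of the gravity pawl: steel finger 38 mm long, 32 wide, 10 thick, hinged on the clamp on the ladder's +x side and pointing at the ladder, its nose across the rungs' path. 0 = level, on its rigid stop, where it carries a rung. A rising rung swings it up freely, to about 0.7 as the rung passes; it then falls back to 0 by its own weight. Limit 1.25.
- mug: White ceramic mug, 76 mm across, 90 mm high; origin at the centre of its underside. Bystander.
- soap: Green plastic bottle, 56 mm across, 160 mm high; origin at the centre of its underside. Bystander.
- pot: Terracotta flower pot filled with soil, 84 mm across, 78 mm high; origin at the centre of its underside. Bystander.
Not all that is in view belongs to the job. There is more than one size of the frame; the job needs the smallest.

How it is judged:
By the outcome, as a careful person would: the job done as asked, in the order asked, and still so for the second after the job is handed in, with the robot touching nothing.
It also fails if it takes over 48 s, if anything falls off the work surface, if the arm or the gripper's body presses on something with over 40 N, if the wrist force passes 120 N, or if a joint passes its speed limit or range.

## Working session

There is one attempt and no reset: what is moved stays moved. The work goes in short steps, Python scripts to look and compute and a tool call to move; the robot and the scene stay as the last step left them, time stands still between calls to the robot, and variables do not carry over. Pictures are saved under pics/ and viewed, at most 10 in all, crops included, and the job is handed in when it is done.

Besides the shell and the picture viewer there is one more tool, called after "Emit:" as name(argument=value, ...), one argument or row to a line, values as JSON. arm_command: Moves the arm, as the interface text tells. Its arguments: {"type":"object","properties":{"plan":{"type":"array"},"newtons":{"type":"number"}},"required":["plan"]}

```bash
mkdir -p pics; cat > h.py <<'E'
import numpy as np,cv2
from cell import manip,eyes,ticket
from scipy.spatial.transform import Rotation as Ro
def cam(n):
    c=eyes.camera(n); c['R']=None
    o=np.array(c['orientation'],float)
    c['R']=o if o.shape==(3,3) else Ro.from_euler('xyz',o).as_matrix()
    return c
def cloud(c):
    z=c['z_map']; v,u=np.mgrid[:z.shape[0],:z.shape[1]]
    p=np.stack([(u-c['cx'])/c['fx']*z,(v-c['cy'])/c['fy']*z,z],-1)
    w=p@c['R'].T+np.array(c['eye']); w[z==0]=np.nan
    return w
E
python3 - <<'E'
from h import *
for n in('scene','top'):
    c=cam(n); cv2.imwrite(f'pics/{n}0.png',c['img']); print(n,c['eye'],c['orientation'],c['fx'],c['cx'],c['cy']); np.savez(f'{n}0.npz',img=c['img'],w=cloud(c))
print(manip.read_state())
E
```

```text
scene [1278.95386749  319.19406203  649.4953706 ] [-2.11625001e+00 -1.71560925e-03  2.06945406e+00] 382.54865301415526 319.426222350776 202.4951977480863
top [ 456.10163108  -53.10484861 1308.16825397] [-3.04074931e+00 -5.80991407e-04 -1.58364461e+00] 448.03531414901636 320.27330176477255 200.4812248068474
{'clock': 0.1, 'joints': array([-1.40062183e+00,  3.00425693e-01,  1.52150527e+00, -3.33100252e-05,
        1.32069070e+00, -6.65757282e-02]), 'qd': array([ 6.63306508e-04, -2.01377985e-03, -2.30844487e-03,  2.65174233e-04,
        3.81235460e-04,  6.51605175e-05]), 'effort': array([ 9.56664808e-04, -5.32643723e+01, -3.53283799e+01,  7.09592854e-02,
        2.35332007e-02, -3.94556946e-05]), 'eef_pos': array([ 128.96242423, -534.43171756,  204.94330525]), 'eef_rot': array([-3.14056378e+00, -3.62628529e-05,  2.36758471e-01]), 'wrist_force': array([ 0.19068913, -0.32448707,  0.03993848]), 'moment': array([ 0.00296137,  0.06095375, -0.0622496 ]), 'finger_force': 0.0, 'finger_gap': 94.11598978689696}
```

View pics/scene0.png

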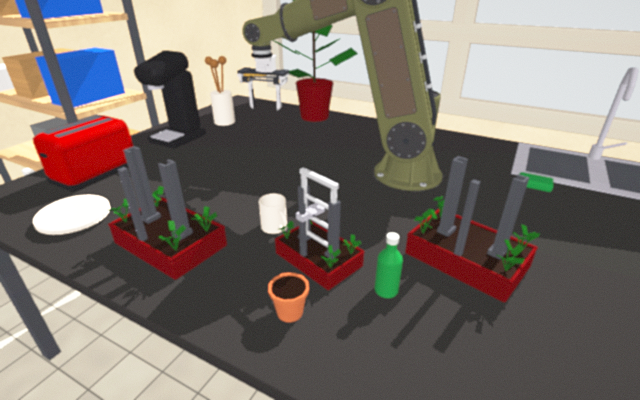

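View pics/top0.png

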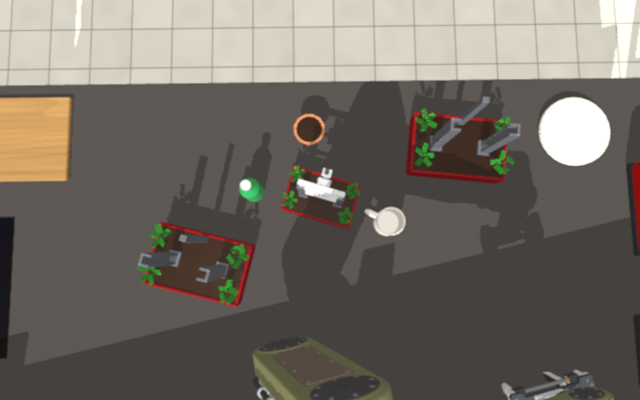

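The scene view shows the ladder only in the small planter, at about (320,220). In the top view its bar is at (320,190) and the post and clamp are at (326,178), on the far side. The pot is at (309,128), the soap at (252,190) and the mug at (388,220).

```bash
python3 - <<'E'
from h import *
d=np.load('top0.npz'); w=d['w']; img=d['img'].astype(int)
r=np.zeros(w.shape[:2],bool); r[160:235,270:365]=1
for nm,lo,hi in(('bar',236,256),('rim',44,56)):
    m=r&(w[...,2]>lo)&(w[...,2]<hi)
    if nm=='rim': m&=(img[...,2]>80)&(img[...,1]<50)
    p=w[m]; rc=cv2.minAreaRect(p[:,:2].astype(np.float32)); print(nm,len(p),rc,np.median(p[:,2])); print(cv2.boxPoints(rc).round(1).tolist())
m=r&(w[...,2]>130)&(w[...,2]<232); v,u=np.nonzero(m); p=w[m]
print(len(p)); 
for a,b,q in zip(v,u,p):
    if a<186 and b>312 and b<340: print(a,b,q.round(0),img[a,b].tolist())
s=np.load('scene0.npz'); w=s['w']; img=s['img'].astype(int)
r[:]=0; r[165:215,290:345]=1
m=r&(w[...,2]>236)&(w[...,2]<256); p=w[m]; rc=cv2.minAreaRect(p[:,:2].astype(np.float32)); print('scene bar',len(p),rc,np.median(p[:,2]),p[:,2].max())
cv2.imwrite('pics/crop.png',cv2.resize(s['img'][155:295,260:380],None,fx=4.2,fy=4.2,interpolation=cv2.INTER_CUBIC))
for n,c in (('mug',(388,220)),('soap',(252,190)),('pot',(309,128))): print(n,d['w'][c[1],c[0]].round())
E
```

```text
bar 262 ((593.99169921875, -57.360862731933594), (114.80422973632812, 12.71177864074707), 72.83797454833984) 247.39985287987827
[[571.0, -110.30000305175781], [583.0999755859375, -114.0999984741211], [617.0, -4.400000095367432], [604.9000244140625, -0.6000000238418579]]
rim 384 ((594.1029663085938, -57.76368713378906), (198.2594451904297, 130.30519104003906), 72.62352752685547) 49.54609031688801
[[502.29998779296875, -132.89999389648438], [626.7000122070312, -171.8000030517578], [685.9000244140625, 17.399999618530273], [561.5, 56.29999923706055]]
390
168 324 [655. -66. 169.] [210, 206, 208]
168 325 [655. -68. 171.] [160, 157, 158]
168 326 [651. -71. 196.] [92, 91, 92]
169 324 [653. -66. 168.] [222, 218, 220]
169 325 [648. -68. 198.] [168, 164, 165]
169 326 [649. -71. 190.] [106, 102, 102]
169 327 [648. -73. 195.] [102, 98, 98]
169 328 [648. -76. 197.] [110, 107, 107]
169 329 [647. -78. 200.] [136, 133, 135]
170 323 [650. -63. 172.] [215, 212, 214]
170 324 [650. -66. 171.] [219, 215, 217]
170 325 [646. -68. 195.] [160, 156, 156]
170 326 [645. -71. 196.] [106, 102, 102]
170 327 [645. -
[... 6380 characters left out ...]
. -73. 168.] [206, 202, 205]
184 328 [614. -76. 163.] [198, 194, 196]
184 329 [614. -78. 166.] [184, 182, 183]
185 321 [612. -58. 166.] [221, 221, 221]
185 322 [611. -60. 170.] [232, 231, 231]
185 323 [611. -63. 167.] [239, 237, 238]
185 324 [612. -65. 163.] [232, 229, 231]
185 325 [611. -68. 167.] [215, 212, 214]
185 326 [611. -70. 170.] [206, 202, 204]
185 327 [611. -73. 167.] [199, 195, 197]
185 328 [612. -76. 163.] [197, 193, 195]
185 329 [611. -78. 170.] [179, 176, 179]
scene bar 268 ((593.9105834960938, -56.6074333190918), (114.66896057128906, 14.277566909790039), 74.39405822753906) 244.75212252168416 247.85115994342954
mug [ 528. -251.   10.]
soap [607. 127. 120.]
pot [785. -26.  79.]
```

View pics/crop.png

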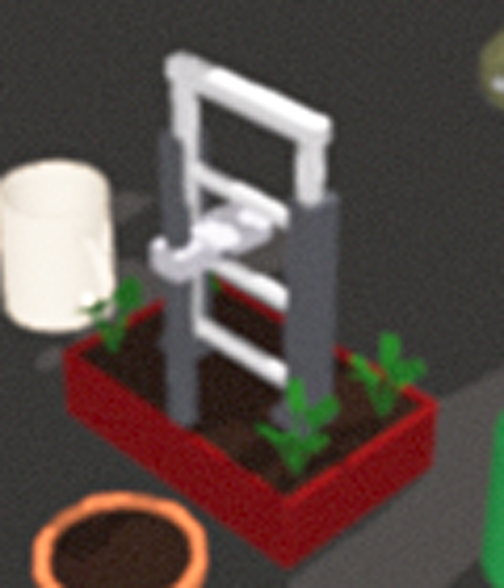

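The crop shows the pawl at (215,240), between the upper and middle rungs. The bar is at (594,-57), its top at z 247, with frame yaw about -0.30. These match the expected height, length and post position. Pawl top is about 167, so the seat is about 49 mm above the start.

Emit:
arm_command(
  plan=[
    [1,0.02,-0.012,-0.01,0],
    [1,0.034,-0.021,-0.015,0],
    [1,0.034,-0.021,-0.015,0],
    [1,0.034,-0.021,-0.015,0],
    [1,0.034,-0.021,-0.015,0],
    [1,0.034,-0.021,-0.015,0],
    [1,0.034,-0.021,-0.01,0],
    [1,0.034,-0.021,0,0],
    [1,0,0,0,-0.129],
    [1,0,0,0,-0.129],
    [1,0,0,0,-0.129],
    [1,0,0,0,-0.129],
    [1,0,0,0,-0.129],
    [1,0,0,0,-0.129],
    [1,0,0,0,-0.129],
    [1,0,0,0,-0.131],
    [1,0,0,0,0],
    [1,0,0,0,0],
  ],
  newtons=20,
)

```text
clock: 2.35
eef_pos: [342.6, -319.1, 300.7]
eef_rot: [3.141, 0.0, 1.268]
wrist_force: [-0.4, -0.3, 0.7]
finger_gap: 93.8
finger_force: 0.0
```

Emit:
arm_command(
  plan=[
    [0.1,0.02,0.01,0,0],
    [0.1,0.0406,0.0203,0,0],
    [0.1,0.0406,0.0203,0,0],
    [0.1,0.0406,0.0203,0,0],
    [0.1,0.0406,0.0203,0,0],
    [0.1,0.0406,0.0203,0,0],
    [0.1,0.0406,0.0203,0,0],
    [0.1,0.0406,0.0203,0,0],
    [0.1,0.0206,0.0103,0,0],
    [0.1,0,0,0,0],
    [0.1,0,0,0,0],
    [0.1,0,0,0,0],
  ],
)

```text
clock: 3.85
eef_pos: [593.2, -58.0, 300.8]
eef_rot: [3.141, -0.0, 1.269]
wrist_force: [-1.1, -0.7, 0.6]
finger_gap: 51.7
finger_force: 0.0
```

```bash
python3 - <<'E'
from h import *
s=manip.read_state(); print(s['eef_pos'],s['eef_rot'],s['wrist_force'],s['finger_gap'])
c=cam('scene'); cv2.imwrite('pics/s1.png',cv2.resize(c['img'][110:290,240:400],None,fx=3.3,fy=3.3,interpolation=cv2.INTER_CUBIC))
E
```

```text
[593.21024014 -57.96814023 300.79513755] [ 3.14119752e+00 -2.16799682e-05  1.26929259e+00] [-1.12296919 -0.68353154  0.63610445] 51.716941593797785
```

View pics/s1.png

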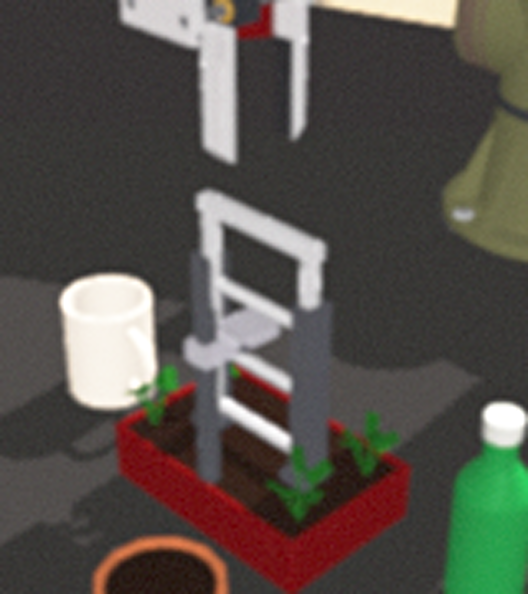

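The fingers straddle the bar, seen at (265,225) in the crop. Next: descend and close softly.

Emit:
arm_command(
  plan=[
    [0.1,0.001,0.0005,0.01,0],
    [0.1,0,0,0.015,0],
    [0.1,0,0,0.015,0],
    [0.1,0,0,0.015,0],
    [0.1,0,0,0.012,0],
    [0.1,0,0,0.008,0],
    [0.1,0,0,0.004,0],
    [0.1,0,0,0,0],
    [0.1,0,0,0,0],
  ],
)

```text
clock: 5.03
eef_pos: [594.6, -56.5, 221.9]
eef_rot: [3.141, -0.0, 1.271]
wrist_force: [-0.0, 0.2, 0.4]
finger_gap: 51.7
finger_force: 0.0
```

Emit:
arm_command(
  plan=[
    [-0.4,0,0,0,0],
    [-0.55,0,0,0,0],
    [-0.65,0,0,0,0],
    [-0.7,0,0,0,0],
    [-0.75,0,0,0,0],
    [-0.8,0,0,0,0],
    [-0.85,0,0,0,0],
    [-0.85,0,0,0,0],
    [-0.85,0,0,0,0],
  ],
  newtons=5,
)

```text
clock: 6.15
eef_pos: [594.4, -56.4, 221.4]
eef_rot: [-3.142, 0.0, 1.271]
wrist_force: [-0.4, -0.0, 0.5]
finger_gap: 12.1
finger_force: 5.0
```

Emit:
arm_command(
  plan=[
    [-1,0,0,0,0],
    [-1,0,0,0,0],
    [-1,0,0,-0.002,0],
    [-1,0,0,-0.004,0],
    [-1,0,0,-0.004,0],
    [-1,0,0,0,0],
    [-1,0,0,0,0],
  ],
  newtons=30,
)

```text
clock: 7.02
eef_pos: [594.4, -56.4, 231.3]
eef_rot: [-3.141, 0.0, 1.271]
wrist_force: [-0.4, 0.1, -4.0]
finger_gap: 11.6
finger_force: 30.0
```

Emit:
arm_command(
  plan=[
    [-1,0,0,-0.005,0],
    [-1,0,0,-0.005,0],
    [-1,0,0,-0.005,0],
    [-1,0,0,-0.005,0],
    [-1,0,0,-0.005,0],
    [-1,0,0,0,0],
  ],
)

```text
clock: 7.78
eef_pos: [594.5, -56.5, 256.9]
eef_rot: [3.141, -0.0, 1.271]
wrist_force: [-1.2, 0.3, -5.1]
finger_gap: 11.5
finger_force: 30.0
```

Emit:
arm_command(
  plan=[
    [-1,0,0,-0.005,0],
    [-1,0,0,-0.005,0],
    [-1,0,0,-0.005,0],
    [-1,0,0,-0.005,0],
    [-1,0,0,-0.005,0],
    [-1,0,0,-0.005,0],
    [-1,0,0,-0.005,0],
    [-1,0,0,-0.005,0],
    [-1,0,0,-0.005,0],
    [-1,0,0,0,0],
    [-1,0,0,0,0],
  ],
)

```text
clock: 9.15
eef_pos: [594.4, -56.4, 301.3]
eef_rot: [-3.141, 0.0, 1.271]
wrist_force: [0.3, 0.2, -4.6]
finger_gap: 11.6
finger_force: 30.0
```

```bash
python3 - <<'E'
from h import *
s=manip.read_state(); print(s['eef_pos'],s['eef_rot'],s['wrist_force'],s['finger_gap'])
c=cam('scene'); cv2.imwrite('pics/s2.png',cv2.resize(c['img'][110:290,240:400],None,fx=3.3,fy=3.3,interpolation=cv2.INTER_CUBIC))
E
```

```text
[594.387698   -56.43801407 301.25536772] [-3.14132508e+00  4.29056304e-05  1.27077212e+00] [ 0.28999359  0.19468004 -4.55489197] 11.620704485064016
```

View pics/s2.png

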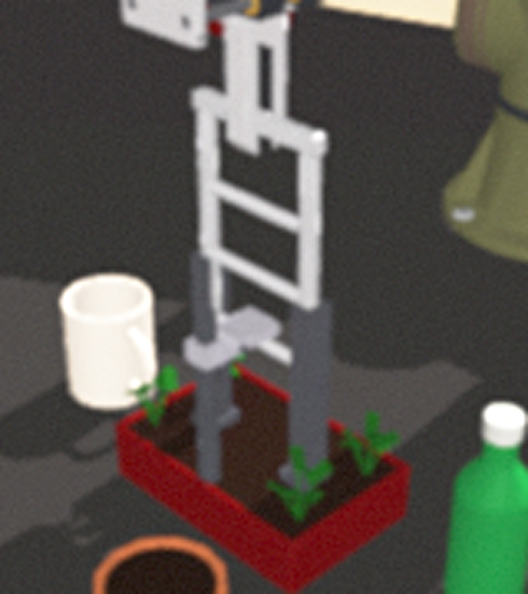

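The middle rung at (262,280) is above the level pawl at (250,328), and the bottom rung is below it. Next: lower gently and feel for the seat, expected near TCP z 271.

Emit:
arm_command(
  plan=[
    [-1,0,0,0.003,0],
    [-1,0,0,0.004,0],
    [-1,0,0,0.004,0],
    [-1,0,0,0.004,0],
    [-1,0,0,0.003,0],
    [-1,0,0,0.002,0],
    [-1,0,0,0.002,0],
    [-1,0,0,0.001,0],
    [-1,0,0,0.001,0],
    [-1,0,0,0,0],
  ],
)

```text
clock: 10.45
eef_pos: [594.4, -56.5, 277.4]
eef_rot: [3.142, -0.0, 1.271]
wrist_force: [0.0, -0.1, -4.5]
finger_gap: 11.9
finger_force: 30.0
```

Emit:
arm_command(
  plan=[
    [-1,0,0,0.001,0],
    [-1,0,0,0.001,0],
    [-1,0,0,0.001,0],
    [-1,0,0,0,0],
  ],
)

```text
clock: 10.95
eef_pos: [594.4, -56.5, 274.4]
eef_rot: [-3.141, 0.0, 1.271]
wrist_force: [-0.1, 0.1, -4.8]
finger_gap: 11.5
finger_force: 30.0
```

Emit:
arm_command(
  plan=[
    [-1,0,0,0.001,0],
    [-1,0,0,0,0],
    [-1,0,0,0,0],
  ],
)

```text
clock: 11.32
eef_pos: [594.4, -56.4, 273.5]
eef_rot: [3.142, -0.0, 1.271]
wrist_force: [-1.0, -0.6, -4.4]
finger_gap: 11.7
finger_force: 30.0
```

Emit:
arm_command(
  plan=[
    [-1,0,0,0.0007,0],
    [-1,0,0,0,0],
    [-1,0,0,0,0],
  ],
)

```text
clock: 11.7
eef_pos: [594.4, -56.5, 272.7]
eef_rot: [3.142, 0.0, 1.271]
wrist_force: [-0.3, 0.4, -4.4]
finger_gap: 11.9
finger_force: 30.0
```

Emit:
arm_command(
  plan=[
    [-1,0,0,0.0007,0],
    [-1,0,0,0,0],
    [-1,0,0,0,0],
  ],
)

```text
clock: 12.08
eef_pos: [594.4, -56.5, 272.0]
eef_rot: [-3.142, 0.0, 1.271]
wrist_force: [-0.6, 0.0, -4.6]
finger_gap: 11.5
finger_force: 30.0
```

Emit:
arm_command(
  plan=[
    [-1,0,0,0.0005,0],
    [-1,0,0,0,0],
    [-1,0,0,0,0],
  ],
)

```text
clock: 12.45
eef_pos: [594.4, -56.4, 271.5]
eef_rot: [-3.142, 0.0, 1.271]
wrist_force: [0.6, -0.3, -3.8]
finger_gap: 12.1
finger_force: 30.0
```

Emit:
arm_command(
  plan=[
    [-1,0,0,0.0005,0],
    [-1,0,0,0,0],
    [-1,0,0,0,0],
  ],
)

```text
clock: 12.82
eef_pos: [594.4, -56.5, 271.1]
eef_rot: [-3.142, 0.0, 1.271]
wrist_force: [0.3, -0.2, -5.4]
finger_gap: 11.5
finger_force: 30.0
```

Emit:
arm_command(
  plan=[
    [-1,0,0,0.0005,0],
    [-1,0,0,0,0],
    [-1,0,0,0,0],
  ],
)

```text
clock: 13.2
eef_pos: [594.4, -56.5, 270.5]
eef_rot: [3.142, 0.0, 1.271]
wrist_force: [0.6, -0.6, -5.2]
finger_gap: 11.6
finger_force: 30.0
```

Emit:
arm_command(
  plan=[
    [-1,0,0,0.0005,0],
    [-1,0,0,0,0],
    [-1,0,0,0,0],
  ],
)

```text
clock: 13.58
eef_pos: [594.5, -56.4, 270.4]
eef_rot: [3.141, -0.0, 1.271]
wrist_force: [-0.3, 0.2, 0.1]
finger_gap: 11.7
finger_force: 30.0
```

Emit:
arm_command(
  plan=[
    [-1,0,0,0.0005,0],
    [-1,0,0,0,0],
    [-1,0,0,0,0],
  ],
)

```text
clock: 13.95
eef_pos: [594.6, -56.5, 270.2]
eef_rot: [3.14, -0.0, 1.271]
wrist_force: [-0.2, 0.4, 5.5]
finger_gap: 11.5
finger_force: 30.0
```

The rung is seated at a lift of 49 mm, as measured. Next: back off the slight push, ease the grip, and open slowly.

Emit:
arm_command(
  plan=[
    [-1,0,0,-0.0005,0],
    [-1,0,0,0,0],
    [-1,0,0,0,0],
  ],
)

```text
clock: 14.32
eef_pos: [594.5, -56.5, 270.2]
eef_rot: [3.141, -0.0, 1.271]
wrist_force: [0.1, -0.1, 4.2]
finger_gap: 11.8
finger_force: 30.0
```

Emit:
arm_command(
  plan=[
    [-1,0,0,0,0],
    [-1,0,0,0,0],
    [-1,0,0,0,0],
  ],
  newtons=4,
)

```text
clock: 14.7
eef_pos: [594.5, -56.4, 270.1]
eef_rot: [3.141, -0.0, 1.271]
wrist_force: [-0.6, 0.4, 5.9]
finger_gap: 12.2
finger_force: 4.0
```

```bash
python3 - <<'E'
from h import *
s=manip.read_state(); print(s['eef_pos'],s['wrist_force'],s['finger_gap'],s['finger_force'])
c=cam('scene'); cv2.imwrite('pics/s3.png',cv2.resize(c['img'][110:290,240:400],None,fx=3.3,fy=3.3,interpolation=cv2.INTER_CUBIC))
E
```

```text
[594.45121173 -56.41634973 270.13034764] [-0.64115391  0.39602172  5.89784783] 12.17504184613205 4.000147730112076
```

View pics/s3.png

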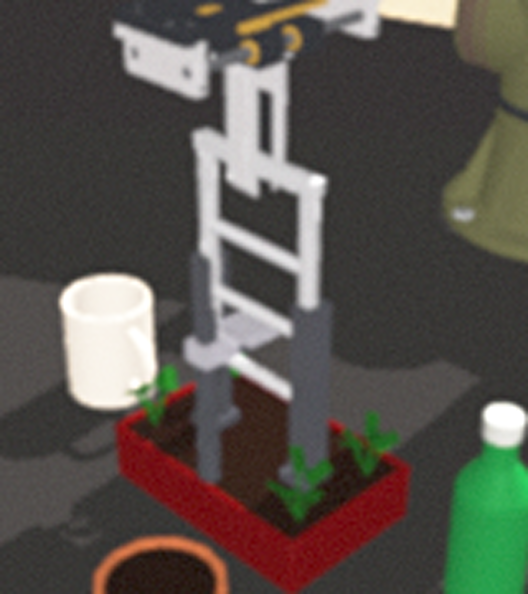

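The middle rung at (255,310) rests on the level pawl at (245,333). Next: release and rise.

Emit:
arm_command(
  plan=[
    [-0.72,0,0,0,0],
    [-0.65,0,0,0,0],
    [-0.5,0,0,0,0],
    [-0.3,0,0,0,0],
    [-0.1,0,0,0,0],
    [0.1,0,0,0,0],
    [0.1,0,0,0,0],
    [0.1,0,0,0,0],
    [0.1,0,0,0,0],
  ],
)

```text
clock: 15.88
eef_pos: [594.4, -56.4, 270.1]
eef_rot: [3.142, -0.0, 1.271]
wrist_force: [1.4, -0.5, -0.7]
finger_gap: 51.7
finger_force: 0.0
```

Emit:
arm_command(
  plan=[
    [0.1,0,0,-0.005,0],
    [0.1,0,0,-0.01,0],
    [0.1,0,0,-0.015,0],
    [0.1,0,0,-0.02,0],
    [0.1,0,0,-0.02,0],
    [0.1,0,0,-0.02,0],
    [0.1,0,0,0,0],
    [0.1,0,0,0,0],
    [0.1,0,0,0,0],
    [0.1,0,0,0,0],
  ],
)

```text
clock: 17.12
eef_pos: [594.4, -56.4, 359.6]
eef_rot: [-3.141, 0.0, 1.271]
wrist_force: [0.1, -0.2, 0.3]
finger_gap: 52.0
finger_force: 0.0
```

```bash
python3 - <<'E'
from h import *
s=manip.read_state(); print(s['eef_pos'],s['wrist_force'],s['finger_gap'],s['finger_force'])
c=cam('scene'); cv2.imwrite('pics/s4.png',cv2.resize(c['img'][90:330,220:460],None,fx=2.5,fy=2.5,interpolation=cv2.INTER_CUBIC))
w=cloud(c)[140:215,290:345].reshape(-1,3); d=np.hypot(w[:,0]-594,w[:,1]+57)
p=w[(d<62)&(w[:,2]<310)&(w[:,2]>200)]; print('bar top',np.nanpercentile(p[:,2],[95,99,100]))
E
```

```text
[594.35265491 -56.43935221 359.60632527] [ 0.07284094 -0.22728161  0.31057867] 51.96660381168938 0.0
bar top [295.55188238 296.18293512 296.88102796]
```

View pics/s4.png

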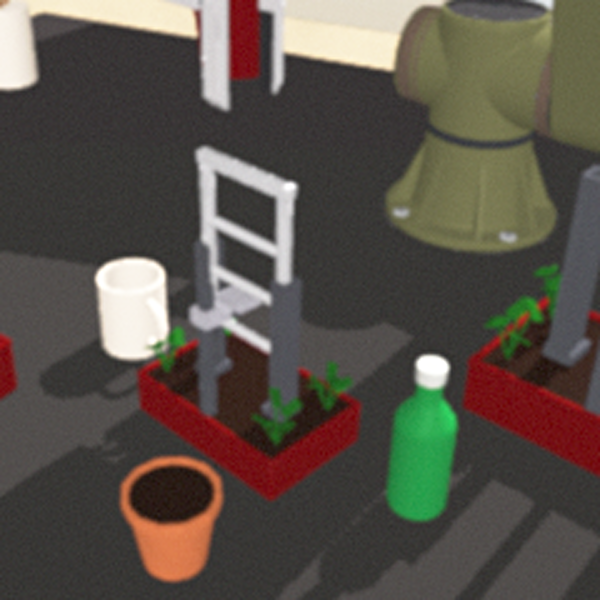

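The ladder stands one rung up, with the bar at (245,170) and its top at z 296. The middle rung is on the pawl at (235,300), the gripper is clear, and the mug, soap and pot have not moved.

```bash
python3 -c "
from cell import ticket
print(ticket.sign_off())"
```

```text
the job is handed in; nothing more can be done
None
```

The ladder is extended by one rung: the middle rung sits on the pawl, 49 mm up, the gripper is clear, and the job is handed in.

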